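# Count to the third gap and push the parts carton in

### The job

Find the third gap of the parts rack, counted from its red end: run a fingertip along the top of the wooden rail at the back, touching it behind the first, then the second, then the third gap, and no farther than that. Then gently push the orange carton along the counter into that third gap until it is fully home against the rail. Only push it, never squeeze, lift or tip it, and leave everything else on the counter where it is.

Things in the scene. Friction and masses are not known exactly. Their poses are not given: they have to be found in the camera images.
- rack: Fixed rack: six gaps in a row, open at the front (robot side), floor is the bare counter. Five aluminium dividers, 4 x 50 mm tall, pitch 54 mm: gaps 50 mm wide, centres at y = 135, 81, 27, -27, -81, -135 mm. Dividers span x = -35 to 27 mm, the rail behind them x = 27 to 51 mm. Origin on the counter at the middle of the row; x points into the gaps, away from the robot, y along the row to the left, z up.
- red_end: Fixed red end block of the rack, 90 mm (x) x 18 mm (y) x 64 mm tall, origin at the centre of its underside. It may be at the left or the right end of the rack (171 mm from the rack's middle); gaps are counted from it.
- black_end: The same end block in black, at the other end of the rack.
- part_box: Loose orange parts carton with a white paper band, about 0.2 kg, 70 mm long (its x) x 36 mm wide (its y) x 45 mm tall, origin at the centre of its underside. Stands in front of the rack, its x within 0.3 rad of the rack's x. Fully home in a gap (far end against the rail) its origin is at x = -8 mm in the rack's frame, and it sticks out 8 mm in front of the dividers.
- blue_box: Blue carton already standing in the leftmost gap (not to be disturbed), 70 mm long (its x) x 36 mm wide (its y) x 45 mm tall, origin at the centre of its underside.
- green_box: Green carton already standing in the fifth gap from the left (not to be disturbed), 70 mm long (its x) x 36 mm wide (its y) x 45 mm tall, origin at the centre of its underside.
- mug: Tall clear glass mug, 80 mm across, 130 mm tall, handle at its +y side, origin under its centre; bystander.
- mouse: Black computer mouse, 105 x 60 x 30 mm, origin under its centre; bystander.
- polish: Small red jar with a black cap, 56 mm across, 85 mm tall, origin under its centre; bystander.
- key: Brass key with a round red fob lying flat, about 85 x 36 x 5 mm, origin near its middle; bystander.
- rail_a: Piece of the rack's flat wooden back rail behind gap 1 from the left (gap 6 from the right): 54 mm along the row, 24 mm deep, 50 mm tall. Origin at the centre of its TOP face, 50 mm above the counter; axes as the rack's. Rigid and fixed; dark lines on the rail mark the joints between the pieces, which are flush.
- rail_b: Piece of the rack's flat wooden back rail behind gap 2 from the left (gap 5 from the right): 54 mm along the row, 24 mm deep, 50 mm tall. Origin at the centre of its TOP face, 50 mm above the counter; axes as the rack's. Rigid and fixed; dark lines on the rail mark the joints between the pieces, which are flush.
- rail_c: Piece of the rack's flat wooden back rail behind gap 3 from the left (gap 4 from the right): 54 mm along the row, 24 mm deep, 50 mm tall. Origin at the centre of its TOP face, 50 mm above the counter; axes as the rack's. Rigid and fixed; dark lines on the rail mark the joints between the pieces, which are flush.
- rail_d: Piece of the rack's flat wooden back rail behind gap 4 from the left (gap 3 from the right): 54 mm along the row, 24 mm deep, 50 mm tall. Origin at the centre of its TOP face, 50 mm above the counter; axes as the rack's. Rigid and fixed; dark lines on the rail mark the joints between the pieces, which are flush.
- rail_e: Piece of the rack's flat wooden back rail behind gap 5 from the left (gap 2 from the right): 54 mm along the row, 24 mm deep, 50 mm tall. Origin at the centre of its TOP face, 50 mm above the counter; axes as the rack's. Rigid and fixed; dark lines on the rail mark the joints between the pieces, which are flush.
- rail_f: Piece of the rack's flat wooden back rail behind gap 6 from the left (gap 1 from the right): 54 mm along the row, 24 mm deep, 50 mm tall. Origin at the centre of its TOP face, 50 mm above the counter; axes as the rack's. Rigid and fixed; dark lines on the rail mark the joints between the pieces, which are flush.
Things that resemble listed ones, but are neither listed nor needed, are in the scene too. Of the things shaped like the part_box, the orange one is meant.

How it is judged:
By the outcome, as a careful person would: the job done as asked, in the order asked, and still so for the second after the job is handed in, with the robot touching nothing.
It also fails if it takes over 58 s, if anything falls off the work surface, if the arm or the gripper's body presses on something with over 40 N, if the wrist force passes 120 N, or if a joint passes its speed limit or range.

### The arm

A 6-joint arm with a two-finger parallel gripper is mounted at the origin on the work surface. World frame = base frame: x ahead of the robot, y to its left, z up, the work surface at z = 0. Lengths are in m, angles in degrees, forces in N, time in s.
With the tool pointing down it reaches from about 0.25 to 0.725 m from the base axis. Payload 9.7 kg.
Tool frame: the origin (TCP) lies midway between the tips of the shut fingers; the grasp point (between the pads) lies 19 mm behind it; y points along the fingers, x is the direction in which the jaws open and shut, and the axes are right-handed (so a half turn about y gives the same grasp; the last joint's range is limited). The gripper opens to 85 mm and grips with 20 to 120 N. Pads are 22 mm wide; open, the fingers measure 114 mm over their backs; the gripper's body (76 mm by 85 mm) begins 54 mm behind the grasp point. The pads swing forward as they close: fully open they stand 13 mm farther back than shut.
Start: joints at [69.557, 4.979, 10.078, 95.1, 0, 90], TCP at [0.192, 0.515, 0.195] pointing down, gripper open.
Joint ranges: [-179.16, 179.16], [-48.56, 103.87], [-65.8, 70.77], [-126.05, 130.52], [-82.76, 87.17], [-180, 180]. Speed limits (degrees/s): [127.2, 127.2, 147.25, 180, 180, 180].

### API

Orientations are given as [roll, pitch, yaw] about the fixed x, y, z axes, in that order (R = Rz(yaw) Ry(pitch) Rx(roll)).
In Python, from workcell import get_obs, camera, job_done gives the robot as it stands.
- The arm moves only by the tool play_rows, never from a script. Its argument "moves" is a list of rows, each a list of 3 entries, a list of its own where there are three numbers: the turn, a rotation vector about the tool's x, y, z in degrees, then the shift along the tool's x, y, z in m, then the opening in per cent of the stroke, from 0 (shut) to 100 (fully open). A call has exactly 5 rows; each row is the pose to reach, as a shift and turn from the pose commanded when the call began, along the tool's axes at that moment; what a row does not reach only later rows make up. A row lasts 1/10 s, in which the tool goes at most 50 mm and 8.59 degrees, less where a joint would pass 70% of its speed; a pose out of reach is approached as far as the arm can. A call with a gripper value outside its range is refused whole. The fingers move at their own pace and stop on an object; "grip_force" is the grip in N (left out, the last holds). Time passes only in rows, so rows that repeat a pose let the fingers close, or fill a call up. It gives the time, the measured TCP pose, the force and the opening at its end, in the units of the state.
- get_obs(): the state, without advancing time (a new reading comes with each control period).
- camera(name): name is "scene" or "top"; returns a dict with "img" (480x640x3 uint8, red, green, blue), "fov_y" (degrees; the focal length in pixels is half the picture's height over the tangent of half this angle, whatever the lens; pixels are square), "cx", "cy" (the principal point, pixels), "world_from_camera" (4x4, takes a point from camera to world coordinates). Camera axes: x right, y up, looking along -z (the intrinsics and any distortion apply to the point x, -y, -z); pixel columns grow to the right and rows downward; lengths in m; the calibration is good to about 2 mm. A picture is of the moment at which its call begins. There is no depth.
- job_done(): hands the job in, once; it reports no verdict.
The state is a dict: "time": time; "q": joint angles; "qd": joint speeds; "joint_efforts": joint torques, N m; "ee_pos": TCP position; "tcp_rot": TCP orientation; "wrist_force": force on the tool from outside, world axes, zero at the start; "torque": the same for the moment, N m; "opening": finger opening in m.
Only numpy, scipy, OpenCV 4.12 (cv2) and the standard library are available. Lean on these libraries where they do the work, as an engineer would, in place of code of your own. Each camera call takes 0.05 s, during which the arm holds its last target.

## Working session

There is one attempt and no reset: what is moved stays moved. The work goes in short steps, Python scripts to look and compute and a tool call to move; the robot and the scene stay as the last step left them, time stands still between calls to the robot, and variables do not carry over. Pictures are saved under pics/ and viewed, and the job is handed in when it is done.

Besides the shell and the picture viewer there is one more tool, called as name(argument=value, ...), one argument or row to a line, values as JSON. play_rows: Moves the arm, as the interface text tells. Its arguments: {"type":"object","properties":{"moves":{"type":"array"},"grip_force":{"type":"number"}},"required":["moves"]}

```bash
mkdir -p pics; ls; python3 - <<'E'
from workcell import get_obs,camera
import cv2,numpy as np,pickle
o=get_obs();print(o)
for n in("scene","top"):
    c=camera(n);pickle.dump(c,open(f"{n}0.pkl","wb"))
    cv2.imwrite(f"pics/{n}0.png",c["img"][:,:,::-1]);print({k:v for k,v in c.items() if k!="img"})
E
```

```text
pics
{'time': 0.0, 'q': array([6.95576902e+01, 5.01163848e+00, 1.00346000e+01, 9.51006862e+01,
       1.18535086e-03, 8.99988710e+01]), 'qd': array([-0.01337162,  0.02443662,  0.05938515, -0.01734382, -0.10732287,
       -0.09691797]), 'joint_efforts': array([ 9.76389892e-04, -5.20379984e+01,  4.64811516e+01,  1.61073374e-02,
        9.22703816e-05, -6.68681579e-06]), 'ee_pos': array([0.19198913, 0.51509775, 0.19397926]), 'tcp_rot': array([-8.99988131e+01,  7.77246549e-02,  6.95588192e+01]), 'wrist_force': array([-0.29942407, -0.50654637, -0.43948586]), 'torque': array([ 0.05208833,  0.05095559, -0.06948244]), 'opening': 0.08520786260112102}
{'fov_y': 43.99264842372881, 'cx': 314.88905721647376, 'cy': 245.5175853450843, 'world_from_camera': array([[ 0.67974753, -0.53843976,  0.49802201,  1.20692063],
       [ 0.73329333,  0.51277612, -0.44647681, -0.61636718],
       [-0.01497293,  0.66868773,  0.74339259,  1.1014347 ],
       [ 0.        ,  0.        ,  0.        ,  1.        ]])}
{'fov_y': 57.073401778199425, 'cx': 309.69178074243234, 'cy': 238.42699688333218, 'world_from_camera': array([[-0.02936233,  0.98910006, -0.14428767,  0.39699367],
       [-0.9995535 , -0.02825478,  0.00971961, -0.00645121],
       [ 0.00553685,  0.14450863,  0.98948805,  0.87119111],
       [ 0.        ,  0.        ,  0.        ,  1.        ]])}
```

View pics/scene0.png

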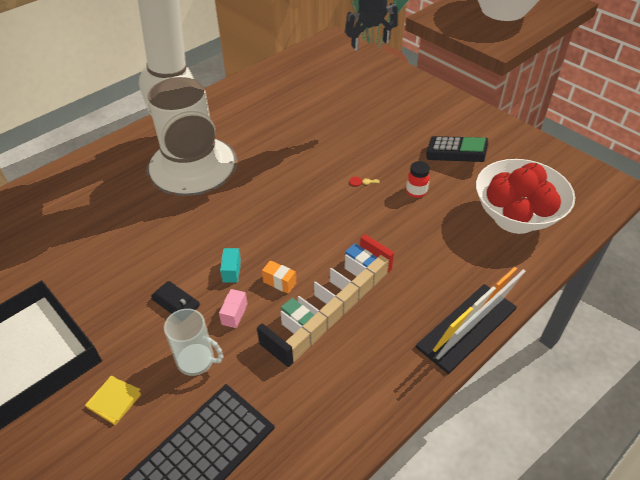

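View pics/top0.png

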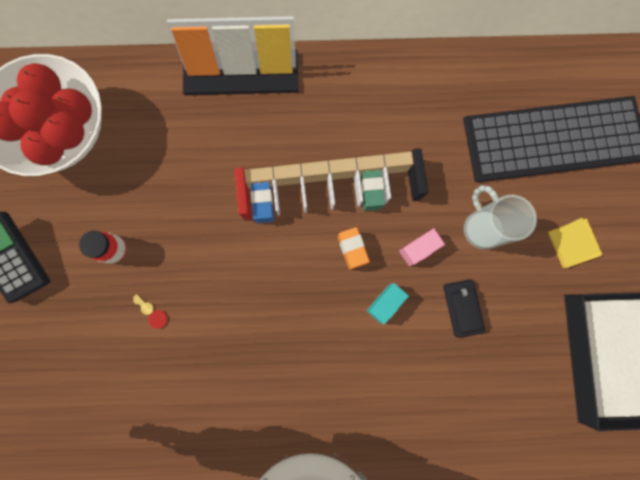

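The top view has +x up and +y left. The red end is at the left (242,192), so the third gap is the third from the left, at about (317,190).
Things that could be taken for the part_box, in the top view:
- Orange carton with a white band at (353,248).
- Pink box at (422,247) and teal box at (388,304), both the wrong colour.
- Orange book or binder at (196,50), the wrong shape.
- Blue (262,200) and green (373,188) cartons, already in the rack.

I choose the one at (353,248) and will check it in a crop.

```bash
python3 - <<'E'
import cv2,pickle
c=pickle.load(open("top0.pkl","rb"))["img"][:,:,::-1]
cv2.imwrite("pics/top0c.png",cv2.resize(c[140:290,225:445],None,fx=3.6,fy=3.6,interpolation=cv2.INTER_CUBIC))
c=pickle.load(open("scene0.pkl","rb"))["img"][:,:,::-1]
cv2.imwrite("pics/scene0c.png",cv2.resize(c[225:370,210:405],None,fx=4,fy=4,interpolation=cv2.INTER_CUBIC))
E
```

```text
(no output)
```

View pics/top0c.png

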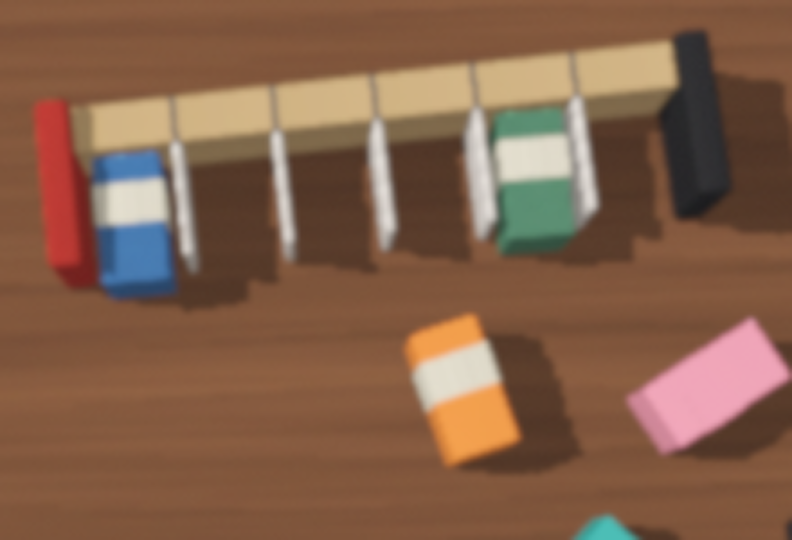

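View pics/scene0c.png

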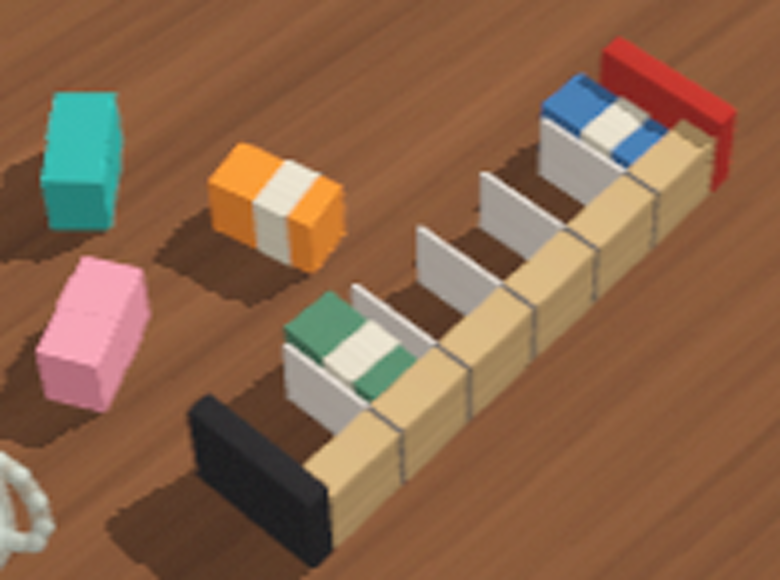

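```bash
cat > h.py <<'E'
import numpy as np,cv2,pickle
def ray(c,uv):
    f=240/np.tan(np.radians(c["fov_y"]/2))
    uv=np.atleast_2d(uv).astype(float)
    d=np.c_[(uv[:,0]-c["cx"])/f,-(uv[:,1]-c["cy"])/f,-np.ones(len(uv))]
    T=c["world_from_camera"];return T[:3,3],d@T[:3,:3].T
def plane(c,uv,z):
    o,d=ray(c,uv);return (o+d*((z-o[2])/d[:,2])[:,None])
def rigid(A,B):
    a,b=A.mean(0),B.mean(0);H=(A-a).T@(B-b);t=np.arctan2(H[0,1]-H[1,0],H[0,0]+H[1,1])
    R=np.array([[np.cos(t),-np.sin(t)],[np.sin(t),np.cos(t)]]);return R,b-R@a,t
E
python3 - <<'E'
from h import *
ct=pickle.load(open("top0.pkl","rb"));cs=pickle.load(open("scene0.pkl","rb"))
T=lambda p:(np.array(p,float)+.5)/3.6-.5+np.array([225,140])
S=lambda p:(np.array(p,float)+.5)/4-.5+np.array([210,225])
top=[(172,97),(176,141),(272,86),(276,130),(372,74),(377,119),(472,64),(477,108),(573,53),(577,97)]
sc=[(655,212),(627,176),(596,270),(568,230),(533,324),(506,288),(470,386),(438,346),(403,450),(369,408)]
sc=[(655,214),(627,176),(596,266),(568,232),(533,322),(505,287),(469,384),(438,346),(402,448),(370,409)]
A=np.array([(x,y) for y in(108,54,0,-54,-108) for x in(51,27)])/1e3
for n,c,P in(("top",ct,T(top)),("scene",cs,S(sc))):
    W=plane(c,P,.05)[:,:2];R,t,th=rigid(A,W);print(n,t.round(4),np.degrees(th).round(2));print(((A@R.T+t-W)*1e3).round(1).tolist())
    ys=W[1::2];print(np.linalg.norm(np.diff(ys,axis=0),axis=1).round(4))
# carton
box=[(35,18),(35,-18),(-35,-18),(-35,18)]
B=np.array(box)/1e3
tp=T([(407,348),(477,316),(520,438),(450,465)])
sp=S([(344,184),(315,211-0),(211,183),(242,144)])
sp=S([(316,222),(344,186),(243,145),(210,184)])
for n,c,P in(("top",ct,tp),("scene",cs,sp)):
    W=plane(c,P,.045)[:,:2];print(n,W.round(4).tolist());print(W.mean(0).round(4), [np.linalg.norm(W[i]-W[i-1]).round(4) for i in range(4)])
    v=(W[0]+W[1]-W[2]-W[3]);print(np.degrees(np.arctan2(v[1],v[0])))
# masks in top
hsv=cv2.cvtColor(ct["img"],cv2.COLOR_RGB2HSV)
E
```

```text
top [ 0.6168 -0.0586] 4.86
[[-0.1, 0.2], [0.3, -0.1], [-0.1, 0.1], [0.3, -0.5], [-0.7, 0.0], [0.3, -0.2], [-0.3, 0.1], [0.3, -0.3], [-0.3, 0.9], [0.3, -0.3]]
[0.0536 0.0543 0.0539 0.054 ]
scene [ 0.6209 -0.0604] 4.11
[[-2.7, 7.4], [3.7, -3.0], [-1.7, 4.3], [2.0, -3.3], [-1.1, 2.8], [2.5, -4.5], [-2.8, 2.5], [2.7, -4.2], [-4.2, 1.9], [1.6, -4.0]]
[0.0539 0.0528 0.0542 0.0543]
top [[0.52, -0.0677], [0.536, -0.1053], [0.4709, -0.1248], [0.4578, -0.0877]]
[ 0.4962 -0.0964] [np.float64(0.0653), np.float64(0.0409), np.float64(0.068), np.float64(0.0394)]
17.2548004402484
scene [[0.5356, -0.0971], [0.5268, -0.068], [0.4628, -0.0902], [0.4723, -0.1231]]
[ 0.4994 -0.0946] [np.float64(0.0684), np.float64(0.0305), np.float64(0.0678), np.float64(0.0342)]
20.742641608487126
```

play_rows(
  moves=[
    [[0, 0, 0], [-0.015, 0, -0.035], 0],
    [[0, 0, 0], [-0.032, 0, -0.075], 0],
    [[0, 0, 0], [-0.049, 0, -0.115], 0],
    [[0, 0, 0], [-0.066, 0, -0.155], 0],
    [[0, 0, 0], [-0.083, 0, -0.193], 0],
  ],
  grip_force=20,
)

```text
time: 0.6
ee_pos: [0.3449, 0.3687, 0.1944]
tcp_rot: [-90.0, 0.0, 69.6]
wrist_force: [0.2, 0.4, 0.1]
opening: 0.0121
```

play_rows(
  moves=[
    [[0, 0, 0], [-0.017, 0.01, -0.039], 0],
    [[0, 0, 0], [-0.034, 0.02, -0.078], 0],
    [[0, 0, 0], [-0.05, 0.025, -0.117], 0],
    [[0, 0, 0], [-0.067, 0.03, -0.155], 0],
    [[0, 0, 0], [-0.083, 0.03, -0.193], 0],
  ],
)

```text
time: 1.1
ee_pos: [0.4964, 0.2233, 0.1636]
tcp_rot: [-89.9, 0.1, 69.5]
wrist_force: [-0.0, 0.8, -1.0]
opening: -0.0
```

play_rows(
  moves=[
    [[0, -5, 0], [-0.017, 0.01, -0.039], 0],
    [[0, -10, 0], [-0.034, 0.02, -0.078], 0],
    [[0, -15, 0], [-0.05, 0.025, -0.117], 0],
    [[0, -20, 0], [-0.067, 0.03, -0.155], 0],
    [[0, -25.3, 0], [-0.083, 0.03, -0.193], 0],
  ],
)

```text
time: 1.6
ee_pos: [0.6482, 0.0782, 0.1333]
tcp_rot: [-89.9, 0.0, 95.1]
wrist_force: [0.8, 1.3, 0.5]
opening: -0.0001
```

```bash
python3 - <<'E'
from h import *
from workcell import *
np.set_printoptions(suppress=True)
o=get_obs();print({k:np.round(o[k],4) for k in("time","q","ee_pos","tcp_rot","wrist_force","opening")})
for n in("scene","top"):
    c=camera(n);pickle.dump(c,open(f"{n}1.pkl","wb"))
a=pickle.load(open("scene1.pkl","rb"))["img"][200:400,200:430,::-1];b=pickle.load(open("top1.pkl","rb"))["img"][100:300,220:450,::-1]
cv2.imwrite("pics/v1.png",cv2.resize(np.hstack([a,b]),(800,348),interpolation=cv2.INTER_CUBIC))
E
```

```text
{'time': np.float64(1.6), 'q': array([ 6.8803, 18.8018, 19.4002, 90.7048,  0.0028,  1.8284]), 'ee_pos': array([0.6482, 0.0782, 0.1333]), 'tcp_rot': array([-89.8936,   0.0006,  95.0519]), 'wrist_force': array([0.7836, 1.2736, 0.529 ]), 'opening': np.float64(-0.0001)}
```

View pics/v1.png

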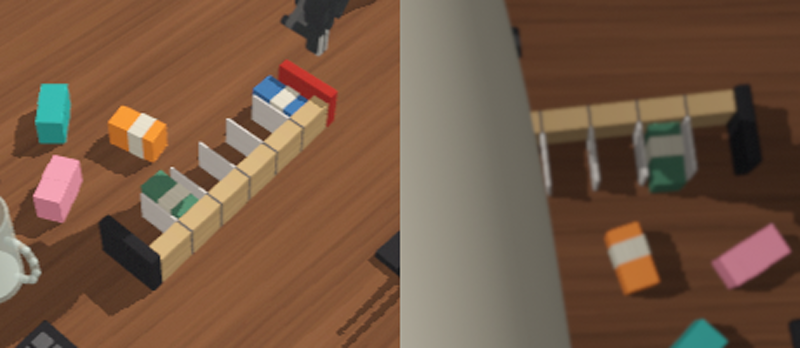

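```bash
cat >> h.py <<'E'
def proj(c,P):
    f=240/np.tan(np.radians(c["fov_y"]/2));T=c["world_from_camera"]
    p=(np.atleast_2d(P)-T[:3,3])@T[:3,:3]
    return np.c_[c["cx"]+f*p[:,0]/-p[:,2],c["cy"]-f*p[:,1]/-p[:,2]]
RT=np.array([0.6168,-0.0586]);RY=np.radians(4.86)
def rk(x,y):
    c,s=np.cos(RY),np.sin(RY);return np.array([RT[0]+c*x-s*y,RT[1]+s*x+c*y])
def to_rk(p):
    d=np.array(p[:2])-RT;c,s=np.cos(RY),np.sin(RY);return np.array([c*d[0]+s*d[1],-s*d[0]+c*d[1]])
E
python3 - <<'E'
from h import *
c=pickle.load(open("scene1.pkl","rb"));im=c["img"][:,:,::-1].copy()
x0,y0=270,170;k=5
im=cv2.resize(im[y0:y0+120,x0:x0+150],None,fx=k,fy=k,interpolation=cv2.INTER_CUBIC)
pts=[[0.6482,.0782,.1333]]+[[*rk(.027,y),.05] for y in(.162,.108,.054,0)]+[[*rk(.051,y),.05] for y in(.162,.108,.054,0)]+[[*rk(-.035,y),.05] for y in (.108,.054,0)]
for p in proj(c,pts): cv2.circle(im,tuple(int(v) for v in (p-[x0,y0]+.5)*k),3,(255,0,255),-1)
cv2.imwrite("pics/v1b.png",im)
print(to_rk([.6482,.0782]),rk(.041,.135),rk(.041,.03))
E
```

```text
[0.04287698 0.13364791] [0.64621521 0.07938821] [ 0.65511095 -0.02523429]
```

View pics/v1b.png

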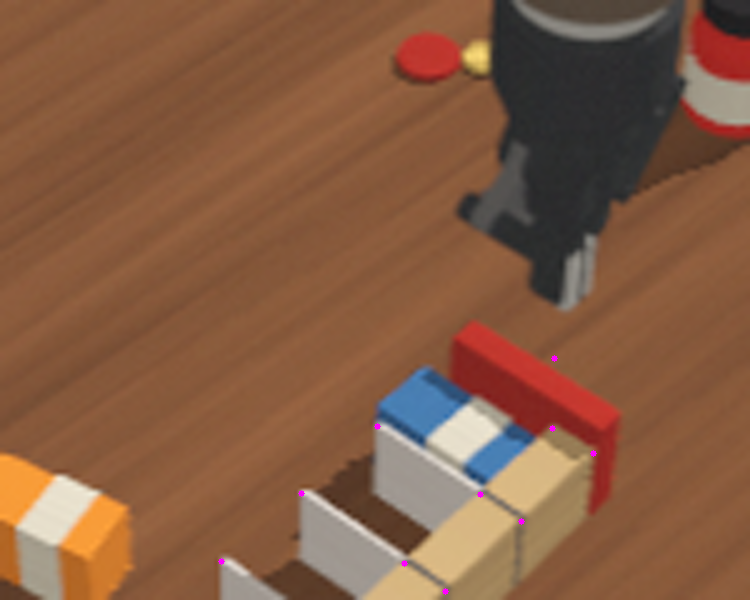

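```bash
cat > snap.py <<'E'
import sys
from h import *
from workcell import *
np.set_printoptions(suppress=True)
o=get_obs();print({k:np.round(o[k],4).tolist() for k in("time","ee_pos","tcp_rot","wrist_force","opening")}, to_rk(o["ee_pos"]).round(4))
c=camera("scene");pickle.dump(c,open("s.pkl","wb"));im=c["img"][:,:,::-1].copy()
x0,y0,w,h,k=[int(v) for v in sys.argv[2:7]]
im=cv2.resize(im[y0:y0+h,x0:x0+w],None,fx=k,fy=k,interpolation=cv2.INTER_CUBIC)
for p in proj(c,[o["ee_pos"]]): cv2.circle(im,tuple(int(v) for v in (p-[x0,y0]+.5)*k),3,(255,0,255),-1)
cv2.imwrite("pics/"+sys.argv[1],im)
E
python3 snap.py v2.png 270 150 150 120 5
```

```text
{'time': 1.7, 'ee_pos': [0.6497, 0.0762, 0.1323], 'tcp_rot': [-89.8802, 0.0507, 94.8121], 'wrist_force': [-1.0184, 0.7845, -0.1322], 'opening': 0.0} [0.0442 0.1315]
```

View pics/v2.png

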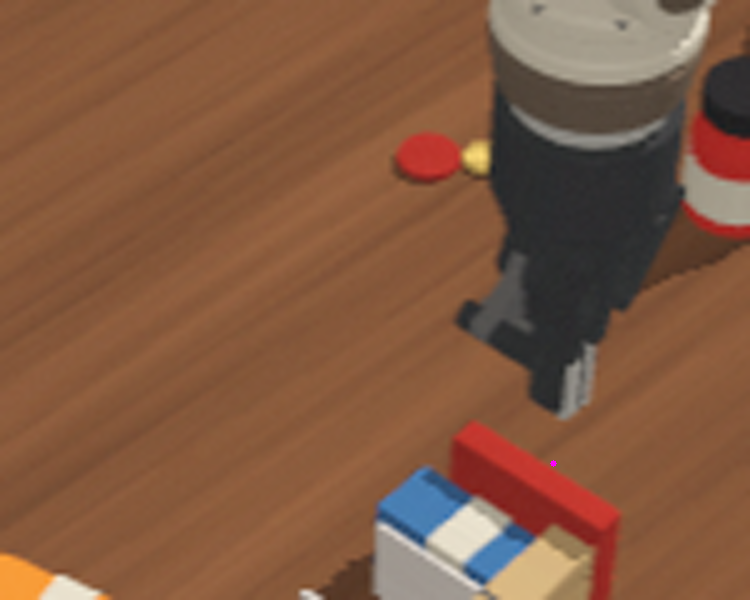

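```bash
python3 - <<'E'
from h import *
c=pickle.load(open("scene0.pkl","rb"));im=c["img"][:,:,::-1].copy()
x0,y0,k=300,0,6
im=cv2.resize(im[y0:y0+90,x0:x0+130],None,fx=k,fy=k,interpolation=cv2.INTER_CUBIC)
R=cv2.Rodrigues(np.array([0,0,np.radians(69.56)]))[0]
ex=R[:,0];ez=R[:,1];t=np.array([.192,.5151,.194])
pts=[t]+[t+np.array([0,0,.013])+s*ex*.0425+u*ez*.011 for s in(-1,1) for u in(-1,1)]+[t+np.array([0,0,.073])]
for p in proj(c,pts): cv2.circle(im,tuple(int(v) for v in (p-[x0,y0]+.5)*k),3,(255,0,255),-1)
cv2.imwrite("pics/v0g.png",im)
E
```

```text
(no output)
```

View pics/v0g.png

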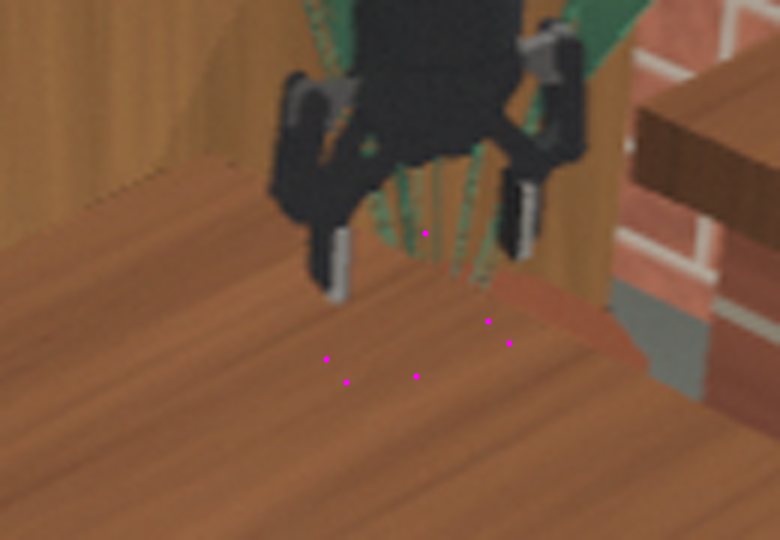

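```bash
python3 - <<'E'
from h import *
np.set_printoptions(suppress=True)
c=pickle.load(open("scene0.pkl","rb"))
print("base",proj(c,[[0,0,0],[0,0,.05]]))
t=np.array([.6497,.0762,.1323])
obs=np.array([270+565/5-.5,150+411/5-.5])
for d in np.eye(3)*.01: print(d,proj(c,[t+d])[0]-proj(c,[t])[0])
print("need",obs-proj(c,[t])[0])
t=np.array([.192,.5151,.194+.013]); ob=np.array([300+(332+512)/12,(293+250)/12])
for d in np.eye(3)*.01: print(d,proj(c,[t+d])[0]-proj(c,[t])[0])
print("need",ob-proj(c,[t])[0])
print(plane(c,[[190,165]],0))
E
```

```text
base [[191.53487616 165.11270017]
 [188.50101602 151.32835019]]
[0.01 0.   0.  ] [3.35099271 2.44429181]
[0.   0.01 0.  ] [ 3.09942662 -2.31171279]
[0.   0.   0.01] [ 0.30485434 -3.07517038]
need [  2.34405536 -10.58453004]
[0.01 0.   0.  ] [2.57944786 1.35620336]
[0.   0.01 0.  ] [ 2.44890552 -1.3153245 ]
[0.   0.   0.01] [ 0.18876186 -3.2169209 ]
need [  1.12115067 -12.84359987]
[[-0.00345809 -0.00288996  0.        ]]
```

```bash
python3 - <<'E'
from h import *
for n in("scene","top"):
    im=pickle.load(open(n+"0.pkl","rb"))["img"][:,:,::-1]
    cr=im[130:200,130:250] if n=="scene" else im[400:480,220:400]
    cv2.imwrite(f"pics/base_{n}.png",cv2.resize(cr,None,fx=4,fy=4))
E
```

```text
(no output)
```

View pics/base_scene.png

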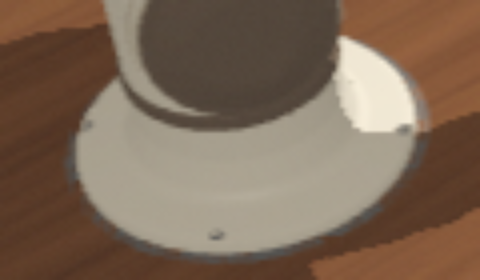

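play_rows(
  moves=[
    [[0, 0, 0], [0.002, 0.012, 0.002], 0],
    [[0, 0, 0], [0.003, 0.026, 0.003], 0],
    [[0, 0, 0], [0.003, 0.04, 0.003], 0],
    [[0, 0, 0], [0.003, 0.052, 0.003], 0],
    [[0, 0, 0], [0.003, 0.062, 0.003], 0],
  ],
)

```text
time: 2.25
ee_pos: [0.6439, 0.0829, 0.0716]
tcp_rot: [-90.0, 0.0, 94.9]
wrist_force: [0.1, -0.0, -0.7]
opening: -0.0001
```

```bash
python3 snap.py v3.png 270 170 150 120 5
```

```text
{'time': 2.25, 'ee_pos': [0.6439, 0.0829, 0.0716], 'tcp_rot': [-89.9625, 0.0, 94.8729], 'wrist_force': [0.1073, -0.0298, -0.6556], 'opening': -0.0001} [0.039  0.1387]
```

View pics/v3.png

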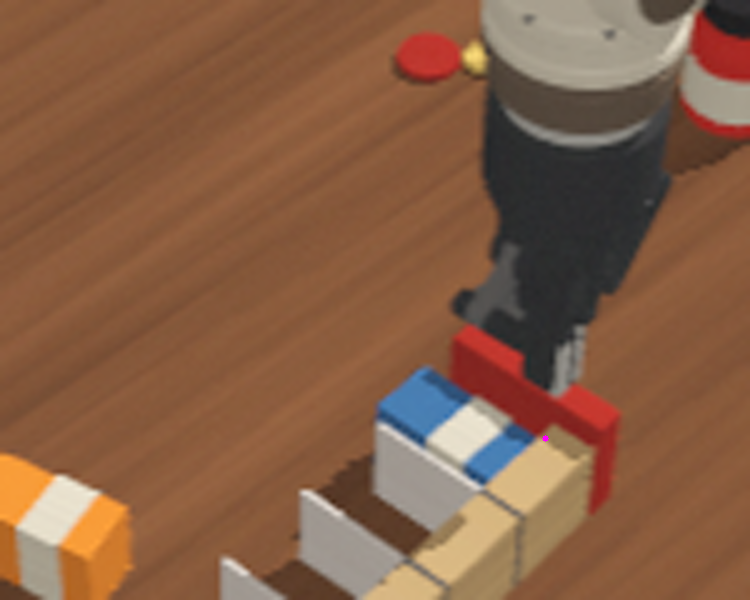

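```bash
python3 - <<'E'
from h import *
np.set_printoptions(suppress=True)
ct=pickle.load(open("top0.pkl","rb"));cs=pickle.load(open("s.pkl","rb"))
T=lambda p:(np.array(p,float)+.5)/3.6-.5+np.array([225,140])
a=plane(ct,T([(477,316),(520,438)]),.045);b=plane(ct,T([(532,340),(580,470)]),0)
L=(b-a)/.045;print(L);L=L.mean(0)[:2]
sh=plane(cs,[[270+450/5,170+522/5]],.05)[0];print("shadow on rail, rack:",to_rk(sh))
for z in(.0716,.105):
    h=z-.05;print(z,"expected tip rack:",to_rk(sh[:2]-L*h))
E
```

```text
[[-0.1511918  -0.7850907  -1.        ]
 [-0.32284033 -0.85630558 -1.        ]]
shadow on rail, rack: [0.02886269 0.08584789]
0.0716 expected tip rack: [0.03546569 0.1030775 ]
0.105 expected tip rack: [0.04567589 0.12971958]
```

play_rows(
  moves=[
    [[0, 0, 0], [-0.003, 0.004, -0.001], 0],
    [[0, 0, 0], [-0.005, 0.008, -0.002], 0],
    [[0, 0, 0], [-0.005, 0.012, -0.002], 0],
    [[0, 0, 0], [-0.005, 0.016, -0.002], 0],
    [[0, 0, 0], [-0.005, 0.018, -0.002], 0],
  ],
)

```text
time: 2.8
ee_pos: [0.6468, 0.0777, 0.0543]
tcp_rot: [-90.0, -0.0, 94.9]
wrist_force: [0.4, 0.3, -1.3]
opening: 0.0002
```

play_rows(
  moves=[
    [[0, 0, 0], [0, 0.001, 0], 0],
    [[0, 0, 0], [0, 0.002, 0], 0],
    [[0, 0, 0], [0, 0.003, 0], 0],
    [[0, 0, 0], [0, 0.004, 0], 0],
    [[0, 0, 0], [0, 0.005, 0], 0],
  ],
)

```text
time: 3.3
ee_pos: [0.6469, 0.0777, 0.0497]
tcp_rot: [-90.0, 0.0, 94.9]
wrist_force: [0.0, 0.8, -0.8]
opening: 0.0001
```

```bash
python3 snap.py v4.png 270 170 150 120 5
```

```text
{'time': 3.3, 'ee_pos': [0.6469, 0.0777, 0.0497], 'tcp_rot': [-90.0075, 0.0006, 94.8576], 'wrist_force': [0.0158, 0.759, -0.7654], 'opening': 0.0001} [0.0415 0.1333]
```

View pics/v4.png

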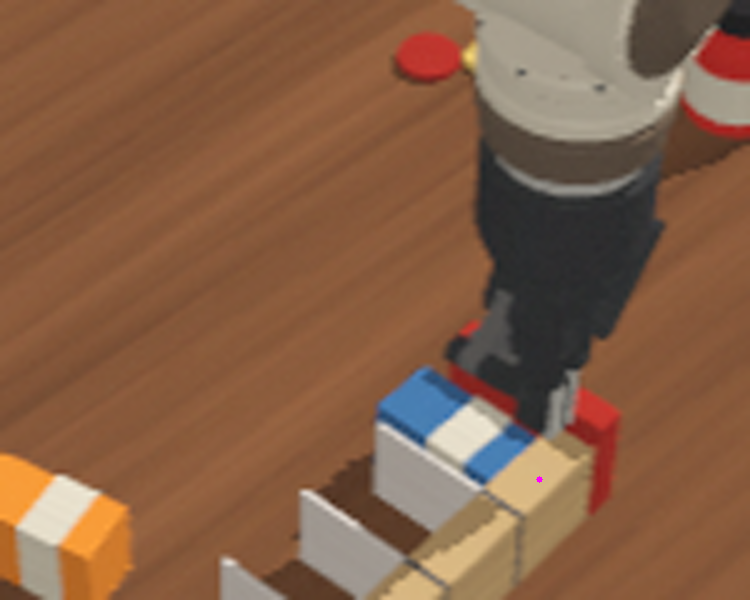

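play_rows(
  moves=[
    [[0, 0, 0], [0, 0.005, 0], 0],
    [[0, 0, 0], [0, 0.01, 0], 0],
    [[0, 0, 0], [0, 0.014, 0], 0],
    [[0, 0, 0], [0, 0.018, 0], 0],
    [[0, 0, 0], [0, 0.021, 0], 0],
  ],
)

```text
time: 3.85
ee_pos: [0.6467, 0.0777, 0.0281]
tcp_rot: [-90.0, 0.0, 94.9]
wrist_force: [-0.4, 0.6, 0.3]
opening: -0.0003
```

play_rows(
  moves=[
    [[0, 0, 0], [0, 0.001, 0], 0],
    [[0, 0, 0], [0, 0.002, 0], 0],
    [[0, 0, 0], [0, 0.003, 0], 0],
    [[0, 0, 0], [0, 0.004, 0], 0],
    [[0, 0, 0], [0, 0.005, 0], 0],
  ],
)

```text
time: 4.35
ee_pos: [0.6469, 0.0777, 0.0237]
tcp_rot: [-90.0, -0.0, 94.9]
wrist_force: [0.8, 0.0, 0.4]
opening: 0.0002
```

```bash
python3 snap.py v5.png 270 170 150 120 5
```

```text
{'time': 4.35, 'ee_pos': [0.6469, 0.0777, 0.0237], 'tcp_rot': [-90.0116, -0.0013, 94.8564], 'wrist_force': [0.7661, 0.0135, 0.4391], 'opening': 0.0002} [0.0415 0.1333]
```

View pics/v5.png

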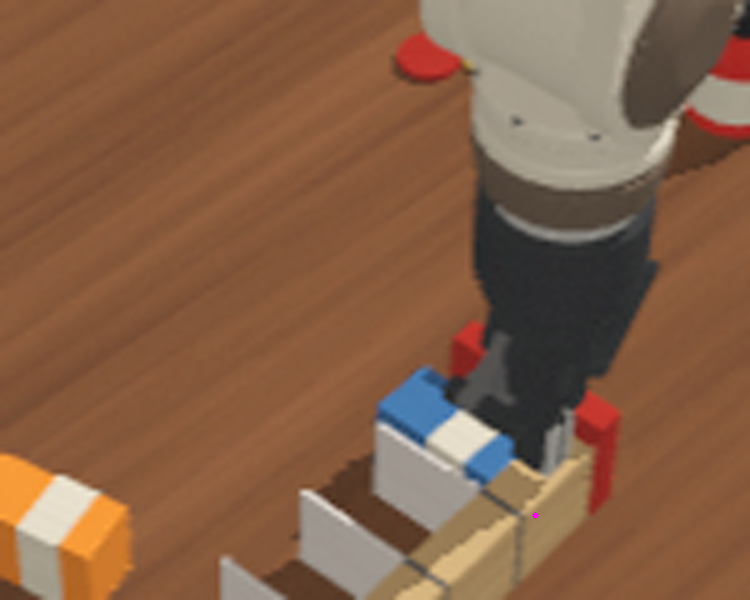

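play_rows(
  moves=[
    [[0, 0, 0], [0, 0.0006, 0], 0],
    [[0, 0, 0], [0, 0.0012, 0], 0],
    [[0, 0, 0], [0, 0.0018, 0], 0],
    [[0, 0, 0], [0, 0.0024, 0], 0],
    [[0, 0, 0], [0, 0.003, 0], 0],
  ],
)

```text
time: 4.9
ee_pos: [0.6468, 0.0777, 0.0206]
tcp_rot: [-90.0, 0.0, 94.9]
wrist_force: [-0.1, -0.0, -0.2]
opening: 0.0
```

play_rows(
  moves=[
    [[0, 0, 0], [0, 0.0005, 0], 0],
    [[0, 0, 0], [0, 0.001, 0], 0],
    [[0, 0, 0], [0, 0.0015, 0], 0],
    [[0, 0, 0], [0, 0.002, 0], 0],
    [[0, 0, 0], [0, 0.002, 0], 0],
  ],
)

```text
time: 5.4
ee_pos: [0.6468, 0.0777, 0.0186]
tcp_rot: [-90.0, 0.0, 94.9]
wrist_force: [-0.6, -0.4, -0.4]
opening: 0.0003
```

play_rows(
  moves=[
    [[0, 0, 0], [0, 0.0005, 0], 0],
    [[0, 0, 0], [0, 0.001, 0], 0],
    [[0, 0, 0], [0, 0.0015, 0], 0],
    [[0, 0, 0], [0, 0.002, 0], 0],
    [[0, 0, 0], [0, 0.002, 0], 0],
  ],
)

```text
time: 5.9
ee_pos: [0.6468, 0.0777, 0.0166]
tcp_rot: [-90.0, 0.0, 94.9]
wrist_force: [0.5, -0.3, -0.6]
opening: 0.0002
```

play_rows(
  moves=[
    [[0, 0, 0], [0, 0.0004, 0], 0],
    [[0, 0, 0], [0, 0.0008, 0], 0],
    [[0, 0, 0], [0, 0.0012, 0], 0],
    [[0, 0, 0], [0, 0.0015, 0], 0],
    [[0, 0, 0], [0, 0.0015, 0], 0],
  ],
)

```text
time: 6.4
ee_pos: [0.6468, 0.0777, 0.0151]
tcp_rot: [-90.0, 0.0, 94.9]
wrist_force: [-0.8, -0.4, 0.1]
opening: -0.0001
```

```bash
python3 snap.py v6.png 300 200 110 90 7
```

```text
{'time': 6.4, 'ee_pos': [0.6468, 0.0777, 0.0151], 'tcp_rot': [-89.9959, 0.0012, 94.8556], 'wrist_force': [-0.8112, -0.3962, 0.1268], 'opening': -0.0001} [0.0415 0.1333]
```

View pics/v6.png

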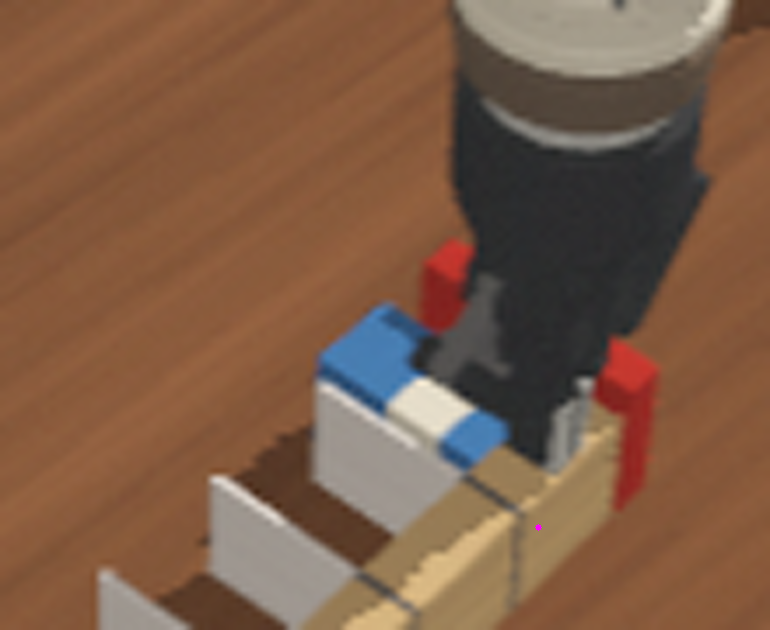

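play_rows(
  moves=[
    [[0, 0, 0], [0, 0.0004, 0], 0],
    [[0, 0, 0], [0, 0.0008, 0], 0],
    [[0, 0, 0], [0, 0.0012, 0], 0],
    [[0, 0, 0], [0, 0.0015, 0], 0],
    [[0, 0, 0], [0, 0.0015, 0], 0],
  ],
)

```text
time: 6.95
ee_pos: [0.6468, 0.0777, 0.0136]
tcp_rot: [-90.0, 0.0, 94.9]
wrist_force: [-1.0, 1.2, 0.2]
opening: -0.0002
```

play_rows(
  moves=[
    [[0, 0, 0], [0, 0.0004, 0], 0],
    [[0, 0, 0], [0, 0.0008, 0], 0],
    [[0, 0, 0], [0, 0.0012, 0], 0],
    [[0, 0, 0], [0, 0.0015, 0], 0],
    [[0, 0, 0], [0, 0.0015, 0], 0],
  ],
)

```text
time: 7.45
ee_pos: [0.6469, 0.0777, 0.0135]
tcp_rot: [-90.0, -0.0, 94.9]
wrist_force: [-4.4, -1.5, 9.0]
opening: -0.0002
```

play_rows(
  moves=[
    [[0, 0, 0], [-0.004, 0, 0], 0],
    [[0, 0, 0], [-0.011, 0, 0], 0],
    [[0, 0, 0], [-0.019, 0, 0], 0],
    [[0, 0, 0], [-0.027, 0, 0], 0],
    [[0, 0, 0], [-0.035, 0, 0], 0],
  ],
)

```text
time: 7.95
ee_pos: [0.6506, 0.0438, 0.0135]
tcp_rot: [-90.1, -0.1, 94.9]
wrist_force: [0.4, 5.4, 6.3]
opening: -0.0004
```

play_rows(
  moves=[
    [[0, 0, 0], [-0.007, 0, 0], 0],
    [[0, 0, 0], [-0.014, 0, 0], 0],
    [[0, 0, 0], [-0.021, 0, 0], 0],
    [[0, 0, 0], [-0.028, 0, 0], 0],
    [[0, 0, 0], [-0.035, 0, 0], 0],
  ],
)

```text
time: 8.45
ee_pos: [0.6536, 0.0089, 0.0135]
tcp_rot: [-90.1, -0.1, 94.9]
wrist_force: [-0.6, 4.9, 6.6]
opening: 0.0005
```

play_rows(
  moves=[
    [[0, 0, 0], [-0.007, 0, 0], 0],
    [[0, 0, 0], [-0.014, 0, 0], 0],
    [[0, 0, 0], [-0.021, 0, 0], 0],
    [[0, 0, 0], [-0.026, 0, 0], 0],
    [[0, 0, 0], [-0.03, 0, 0], 0],
  ],
)

```text
time: 8.95
ee_pos: [0.6561, -0.0211, 0.0135]
tcp_rot: [-90.1, -0.1, 94.9]
wrist_force: [-1.0, 4.8, 7.2]
opening: 0.0002
```

```bash
python3 snap.py v7.png 280 220 110 90 7
```

```text
{'time': 8.95, 'ee_pos': [0.6561, -0.0211, 0.0135], 'tcp_rot': [-90.139, -0.0906, 94.8931], 'wrist_force': [-0.9809, 4.8442, 7.1524], 'opening': 0.0002} [0.0424 0.034 ]
```

View pics/v7.png

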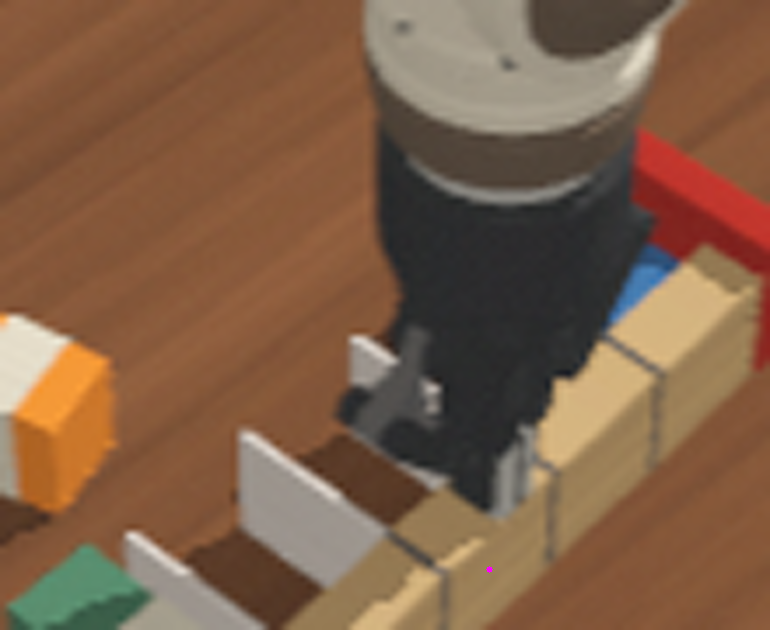

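play_rows(
  moves=[
    [[0, 0, 0], [-0.003, 0, 0], 0],
    [[0, 0, 0], [-0.005, 0, 0], 0],
    [[0, 0, 0], [-0.005, -0.003, 0], 0],
    [[0, 0, 0], [-0.005, -0.02, 0], 0],
    [[0, 0, 0], [-0.005, -0.05, 0], 0],
  ],
)

```text
time: 9.5
ee_pos: [0.6542, -0.027, 0.0602]
tcp_rot: [-89.7, -0.0, 94.9]
wrist_force: [0.8, -0.0, 0.8]
opening: -0.0
```

play_rows(
  moves=[
    [[0, 0, 0], [-0.018, -0.006, 0.027], 0],
    [[0, 0, 0], [-0.041, -0.006, 0.06], 0],
    [[0, 0, 0], [-0.069, -0.006, 0.1], 0],
    [[0, 0, 0], [-0.096, -0.006, 0.14], 0],
    [[0, 0, 0], [-0.114, -0.006, 0.167], 0],
  ],
)

```text
time: 10.0
ee_pos: [0.4966, -0.156, 0.0682]
tcp_rot: [-90.0, 0.0, 94.8]
wrist_force: [-0.2, 0.3, 0.9]
opening: 0.0002
```

```bash
python3 snap.py v8.png 190 210 170 130 4; python3 - <<'E'
from h import *
ct=pickle.load(open("top0.pkl","rb"))
T=lambda p:(np.array(p,float)+.5)/3.6-.5+np.array([225,140])
for n,p,z in(("pink top",[(750,318),(790,375),(685,425),(640,395)],.045),("pink low",[(628,402),(665,452)],0),("cart",[(407,348),(477,316),(520,438),(450,465)],.045)):
    print(n,[to_rk(w).round(3).tolist() for w in plane(ct,T(p),z)])
E
```

```text
{'time': 10.0, 'ee_pos': [0.4966, -0.156, 0.0682], 'tcp_rot': [-89.9641, 0.0243, 94.8051], 'wrist_force': [-0.2064, 0.3474, 0.8793], 'opening': 0.0002} [-0.128  -0.0869]
pink top [[-0.102, -0.183], [-0.134, -0.199], [-0.154, -0.14], [-0.136, -0.119]]
pink low [[-0.135, -0.122], [-0.164, -0.139]]
cart [[-0.097, -0.001], [-0.084, -0.04], [-0.151, -0.054], [-0.161, -0.016]]
```

View pics/v8.png

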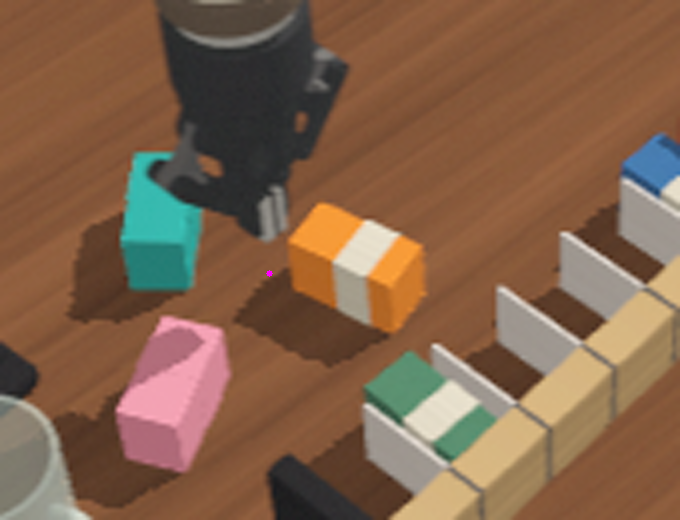

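play_rows(
  moves=[
    [[0, 0, 0], [0, 0.015, -0.002], 0],
    [[0, 0, 0], [0, 0.033, -0.002], 0],
    [[0, 0, 0], [0, 0.05, -0.002], 0],
    [[0, 0, 0], [0, 0.064, -0.002], 0],
    [[0, 0, 0], [0, 0.072, -0.002], 0],
  ],
)

```text
time: 10.55
ee_pos: [0.5006, -0.1538, -0.0059]
tcp_rot: [-89.9, -0.0, 94.9]
wrist_force: [-0.2, 0.3, -0.8]
opening: -0.0003
```

play_rows(
  moves=[
    [[0, 0, 0], [0, 0.004, 0], 0],
    [[0, 0, 0], [0, 0.008, 0], 0],
    [[0, 0, 0], [0, 0.012, 0], 0],
    [[0, 0, 0], [0, 0.016, 0], 0],
    [[0, 0, 0], [0, 0.019, 0], 0],
  ],
)

```text
time: 11.05
ee_pos: [0.5011, -0.1545, -0.0229]
tcp_rot: [-90.0, 0.0, 94.9]
wrist_force: [0.8, 0.1, 0.3]
opening: 0.0004
```

```bash
python3 snap.py v9.png 190 210 170 130 4
```

```text
{'time': 11.05, 'ee_pos': [0.5011, -0.1545, -0.0229], 'tcp_rot': [-90.0189, 0.0092, 94.8563], 'wrist_force': [0.7923, 0.1254, 0.2572], 'opening': 0.0004} [-0.1234 -0.0858]
```

View pics/v9.png

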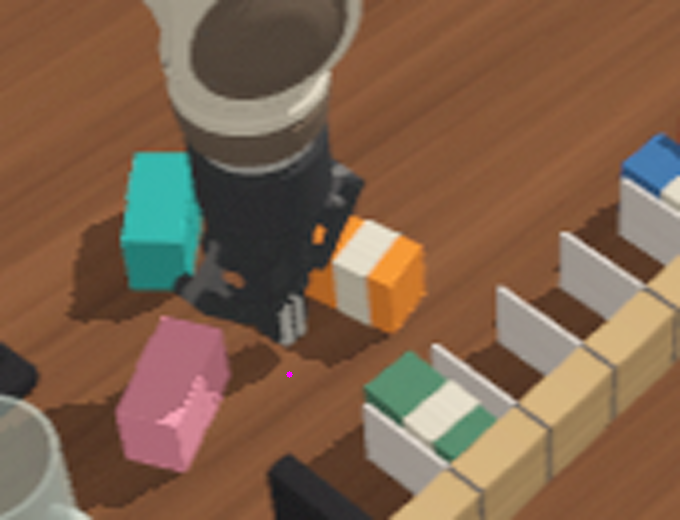

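play_rows(
  moves=[
    [[0, 0, 0], [0.006, 0, 0.003], 0],
    [[0, 0, 0], [0.013, 0, 0.004], 0],
    [[0, 0, 0], [0.02, 0, 0.004], 0],
    [[0, 0, 0], [0.026, 0, 0.004], 0],
    [[0, 0, 0], [0.03, 0, 0.004], 0],
  ],
)

```text
time: 11.6
ee_pos: [0.4945, -0.1243, -0.0225]
tcp_rot: [-90.0, 0.0, 94.9]
wrist_force: [0.9, -1.4, 0.8]
opening: -0.0003
```

play_rows(
  moves=[
    [[0, 0, 0], [0.006, 0, 0], 0],
    [[0, 0, 0], [0.012, 0, 0], 0],
    [[0, 0, 0], [0.018, 0, 0], 0],
    [[0, 0, 0], [0.024, 0, 0], 0],
    [[0, 0, 0], [0.028, 0, 0], 0],
  ],
)

```text
time: 12.1
ee_pos: [0.4921, -0.0965, -0.0228]
tcp_rot: [-90.0, 0.0, 94.9]
wrist_force: [-0.6, -2.6, 2.1]
opening: -0.0
```

```bash
python3 snap.py v10.png 190 210 170 130 4
```

```text
{'time': 12.1, 'ee_pos': [0.4921, -0.0965, -0.0228], 'tcp_rot': [-90.0079, 0.0039, 94.8687], 'wrist_force': [-0.623, -2.6223, 2.1202], 'opening': -0.0} [-0.1275 -0.0272]
```

View pics/v10.png

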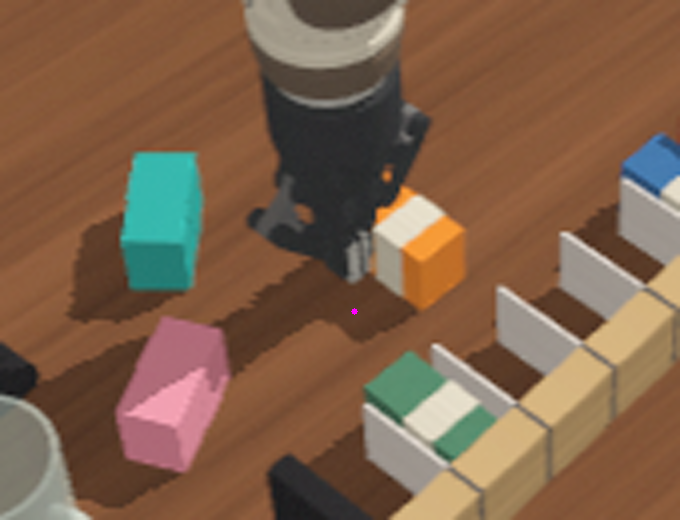

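play_rows(
  moves=[
    [[0, 0, 0], [0.005, 0, 0], 0],
    [[0, 0, 0], [0.01, 0, 0], 0],
    [[0, 0, 0], [0.015, 0, 0], 0],
    [[0, 0, 0], [0.019, 0, 0], 0],
    [[0, 0, 0], [0.022, 0, 0], 0],
  ],
)

```text
time: 12.65
ee_pos: [0.4902, -0.0747, -0.0228]
tcp_rot: [-90.0, 0.0, 94.9]
wrist_force: [0.5, -1.9, 2.5]
opening: -0.0002
```

```bash
cat > ctr.py <<'E'
import sys
from h import *
from workcell import *
np.set_printoptions(suppress=True)
o=get_obs();print(o["time"],o["ee_pos"].round(4),to_rk(o["ee_pos"]).round(4))
cs=camera("scene");ct=camera("top");pickle.dump(cs,open("s.pkl","wb"));pickle.dump(ct,open("t.pkl","wb"))
a=cv2.resize(cs["img"][210:330,230:380,::-1],(600,480),interpolation=cv2.INTER_CUBIC)
b=cv2.resize(ct["img"][140:290,270:400,::-1],(416,480),interpolation=cv2.INTER_CUBIC)
im=np.hstack([a,b]);cv2.imwrite("pics/"+sys.argv[1],cv2.resize(im,(800,378)))
E
python3 ctr.py v11.png
```

```text
12.65 [ 0.4902 -0.0747 -0.0228] [-0.1275 -0.0053]
```

View pics/v11.png

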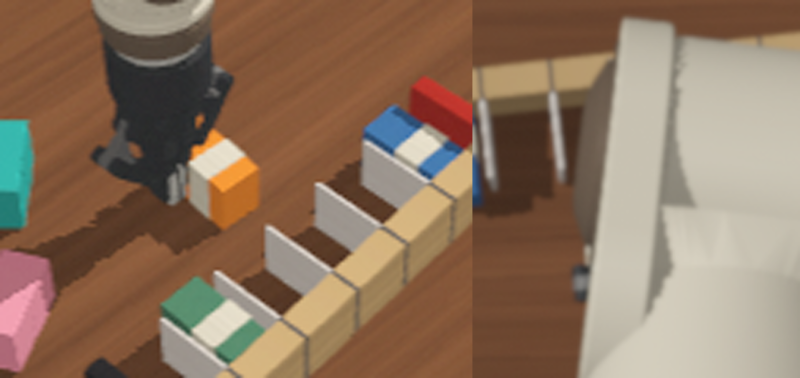

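```bash
python3 - <<'E'
from h import *
c=pickle.load(open("s.pkl","rb"));im=c["img"][:,:,::-1]
cv2.imwrite("pics/v11b.png",cv2.resize(im[240:300,270:345],None,fx=10,fy=10,interpolation=cv2.INTER_CUBIC))
E
```

```text
(no output)
```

View pics/v11b.png

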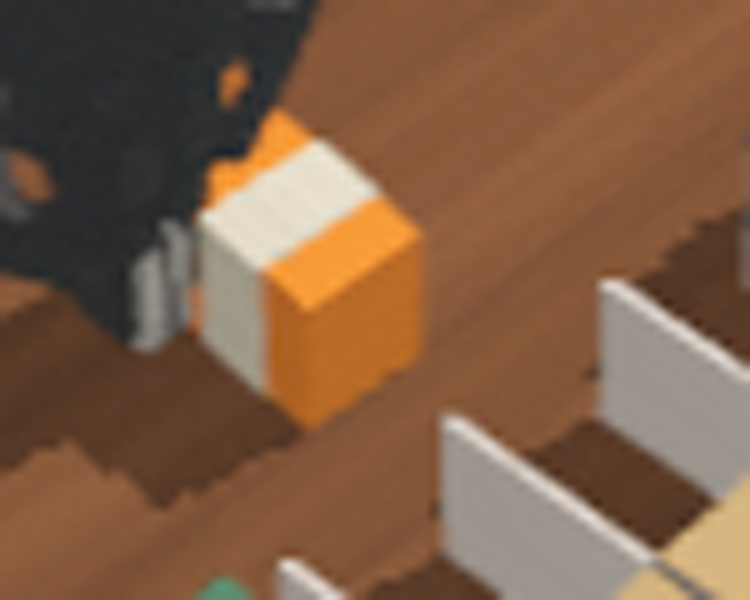

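```bash
python3 - <<'E'
from h import *
c=pickle.load(open("s.pkl","rb"))
U=lambda p:(np.array(p,float)+.5)/10-.5+np.array([270,240])
for P,z in(([(308,308),(425,235),(268,270),(380,196),(322,139)],.045),([(308,430),(422,360)],0)):
    print([to_rk(w).round(4).tolist() for w in plane(c,U(P),z)])
E
```

```text
[[-0.0839, 0.0072], [-0.0787, 0.0414], [-0.0987, 0.0094], [-0.0946, 0.0432], [-0.117, 0.0471]]
[[-0.0849, 0.0061], [-0.0792, 0.0397]]
```

play_rows(
  moves=[
    [[0, 0, 0], [-0.006, 0, 0], 0],
    [[0, 0, 0], [-0.015, 0, 0], 0],
    [[0, 0, 0], [-0.015, -0.02, 0], 0],
    [[0, 0, 0], [-0.015, -0.045, 0], 0],
    [[0, 0, 0], [-0.015, -0.067, 0], 0],
  ],
)

```text
time: 13.25
ee_pos: [0.4914, -0.0909, 0.045]
tcp_rot: [-90.0, -0.0, 94.8]
wrist_force: [0.6, -0.0, 0.4]
opening: 0.0002
```

play_rows(
  moves=[
    [[0, 0, 0], [0.0, -0.003, 0.02], 0],
    [[0, 0, 0], [0.015, -0.003, 0.04], 0],
    [[0, 0, 0], [0.03, -0.003, 0.053], 0],
    [[0, 0, 0], [0.042, -0.003, 0.053], 0],
    [[0, 0, 0], [0.047, -0.003, 0.053], 0],
  ],
)

```text
time: 13.75
ee_pos: [0.4351, -0.0473, 0.0474]
tcp_rot: [-90.0, -0.0, 94.9]
wrist_force: [0.7, 0.8, -0.2]
opening: -0.0
```

play_rows(
  moves=[
    [[0, 0, 0], [0, 0.01, 0], 0],
    [[0, 0, 0], [0, 0.028, 0], 0],
    [[0, 0, 0], [0, 0.046, 0], 0],
    [[0, 0, 0], [0, 0.06, 0], 0],
    [[0, 0, 0], [0, 0.07, 0], 0],
  ],
)

```text
time: 14.25
ee_pos: [0.4344, -0.0479, -0.0245]
tcp_rot: [-89.9, -0.0, 94.9]
wrist_force: [-0.0, -0.0, -0.7]
opening: -0.0001
```

```bash
python3 ctr.py v12.png
```

```text
14.25 [ 0.4344 -0.0479 -0.0245] [-0.1809  0.0261]
```

View pics/v12.png

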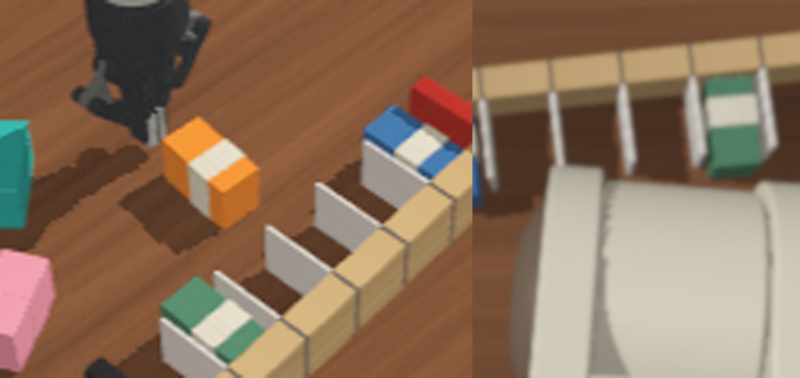

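play_rows(
  moves=[
    [[0, 0, 0], [0, 0, -0.003], 0],
    [[0, 0, 0], [0, 0, -0.007], 0],
    [[0, 0, 0], [0, 0, -0.011], 0],
    [[0, 0, 0], [0, 0, -0.015], 0],
    [[0, 0, 0], [0, 0, -0.019], 0],
  ],
)

```text
time: 14.85
ee_pos: [0.4542, -0.0461, -0.0225]
tcp_rot: [-90.0, 0.0, 94.9]
wrist_force: [-0.6, 0.3, 0.1]
opening: 0.0003
```

play_rows(
  moves=[
    [[0, 0, 0], [0, 0, -0.004], 0],
    [[0, 0, 0], [0, 0, -0.009], 0],
    [[0, 0, 0], [0, 0, -0.014], 0],
    [[0, 0, 0], [0, 0, -0.018], 0],
    [[0, 0, 0], [0, 0, -0.021], 0],
  ],
)

```text
time: 15.35
ee_pos: [0.4749, -0.0443, -0.0229]
tcp_rot: [-90.0, 0.0, 94.9]
wrist_force: [-2.3, -2.2, 2.8]
opening: 0.0001
```

```bash
python3 ctr.py v13.png; python3 - <<'E'
from h import *
c=pickle.load(open("s.pkl","rb"));im=c["img"][:,:,::-1]
cv2.imwrite("pics/v13b.png",cv2.resize(im[240:300,265:340],None,fx=10,fy=10,interpolation=cv2.INTER_CUBIC))
E
```

```text
15.35 [ 0.4749 -0.0443 -0.0229] [-0.1402  0.0263]
```

View pics/v13b.png

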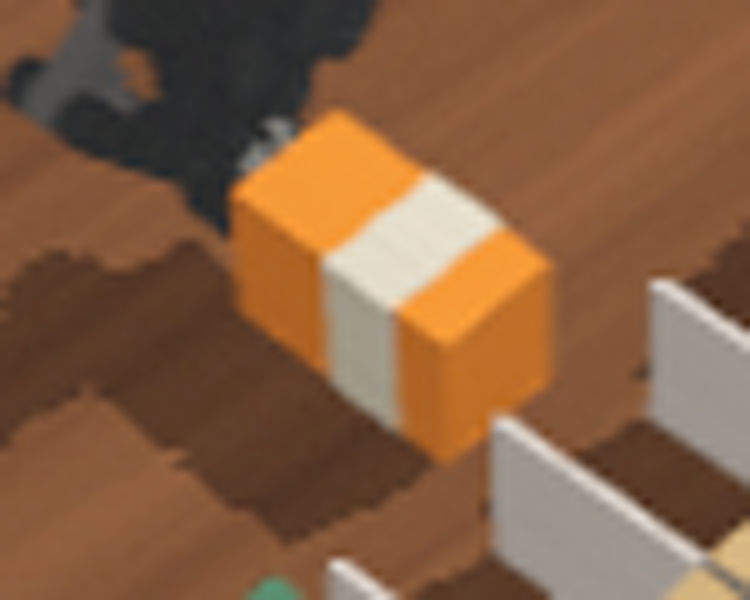

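```bash
python3 - <<'E'
from h import *
c=pickle.load(open("s.pkl","rb"))
U=lambda p:(np.array(p,float)+.5)/10-.5+np.array([265,240])
W=np.array([to_rk(w) for w in plane(c,U([(443,345),(554,266),(340,108),(231,190)]),.045)])
print(W.round(4).tolist(),W.mean(0));v=W[0]+W[1]-W[2]-W[3];print(np.degrees(np.arctan2(v[1],v[0])))
print([to_rk(w).round(4).tolist() for w in plane(c,U([(443,463),(552,385)]),0)])
E
```

```text
[[-0.0618, 0.0121], [-0.0586, 0.0466], [-0.1294, 0.0492], [-0.1309, 0.0136]] [-0.09516012  0.03038604]
-1.6643004645747692
[[-0.0632, 0.0122], [-0.0598, 0.0467]]
```

play_rows(
  moves=[
    [[0, 0, 0], [0, 0, -0.004], 0],
    [[0, 0, 0], [0, 0, -0.009], 0],
    [[0, 0, 0], [0, 0, -0.014], 0],
    [[0, 0, 0], [0, 0, -0.018], 0],
    [[0, 0, 0], [0, 0, -0.021], 0],
  ],
)

```text
time: 15.95
ee_pos: [0.4959, -0.0424, -0.0229]
tcp_rot: [-90.0, -0.0, 94.9]
wrist_force: [-1.9, -0.6, 0.7]
opening: -0.0002
```

play_rows(
  moves=[
    [[0, 0, 0], [0, 0, -0.003], 0],
    [[0, 0, 0], [0, 0, -0.007], 0],
    [[0, 0, 0], [0, 0, -0.011], 0],
    [[0, 0, 0], [0, 0, -0.015], 0],
    [[0, 0, 0], [0, 0, -0.018], 0],
  ],
)

```text
time: 16.45
ee_pos: [0.5138, -0.041, -0.0228]
tcp_rot: [-90.0, 0.0, 94.9]
wrist_force: [-0.7, 1.0, 0.3]
opening: -0.0
```

```bash
python3 ctr.py v14.png; python3 - <<'E'
from h import *
c=pickle.load(open("s.pkl","rb"));im=c["img"][:,:,::-1]
cv2.imwrite("pics/v14b.png",cv2.resize(im[240:310,280:370],None,fx=8,fy=8,interpolation=cv2.INTER_CUBIC))
E
```

```text
16.45 [ 0.5138 -0.041  -0.0228] [-0.1011  0.0263]
```

View pics/v14b.png

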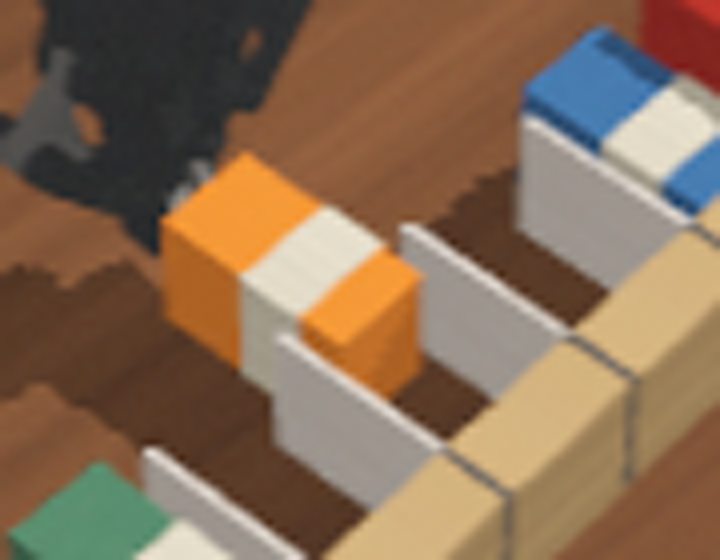

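play_rows(
  moves=[
    [[0, 0, 0], [0, 0, -0.004], 0],
    [[0, 0, 0], [0, 0, -0.009], 0],
    [[0, 0, 0], [0, 0, -0.014], 0],
    [[0, 0, 0], [0, 0, -0.018], 0],
    [[0, 0, 0], [0, 0, -0.022], 0],
  ],
)

```text
time: 17.05
ee_pos: [0.5356, -0.0391, -0.0228]
tcp_rot: [-90.0, -0.0, 94.9]
wrist_force: [-2.0, 0.7, 0.9]
opening: -0.0001
```

play_rows(
  moves=[
    [[0, 0, 0], [0, 0, -0.004], 0],
    [[0, 0, 0], [0, 0, -0.008], 0],
    [[0, 0, 0], [0, 0, -0.012], 0],
    [[0, 0, 0], [0, 0, -0.015], 0],
    [[0, 0, 0], [0, 0, -0.018], 0],
  ],
)

```text
time: 17.55
ee_pos: [0.5535, -0.0376, -0.0228]
tcp_rot: [-90.0, -0.0, 94.9]
wrist_force: [-2.0, -0.0, 2.0]
opening: -0.0001
```

```bash
python3 ctr.py v15.png; python3 - <<'E'
from h import *
c=pickle.load(open("s.pkl","rb"));im=c["img"][:,:,::-1]
cv2.imwrite("pics/v15b.png",cv2.resize(im[240:310,280:370],None,fx=8,fy=8,interpolation=cv2.INTER_CUBIC))
E
```

```text
17.55 [ 0.5535 -0.0376 -0.0228] [-0.0613  0.0263]
```

View pics/v15b.png

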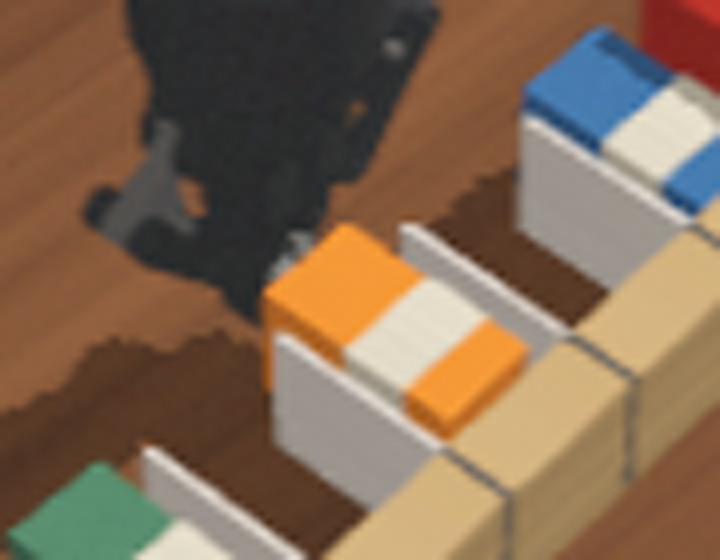

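About 8 mm remains, so I'm going slowly and watching the force.

play_rows(
  moves=[
    [[0, 0, 0], [0, 0, -0.0015], 0],
    [[0, 0, 0], [0, 0, -0.003], 0],
    [[0, 0, 0], [0, 0, -0.0045], 0],
    [[0, 0, 0], [0, 0, -0.006], 0],
    [[0, 0, 0], [0, 0, -0.007], 0],
  ],
)

```text
time: 18.15
ee_pos: [0.5604, -0.037, -0.0229]
tcp_rot: [-90.0, -0.0, 94.9]
wrist_force: [-0.8, -0.2, 0.5]
opening: 0.0001
```

play_rows(
  moves=[
    [[0, 0, 0], [0, 0, -0.0004], 0],
    [[0, 0, 0], [0, 0, -0.0008], 0],
    [[0, 0, 0], [0, 0, -0.0012], 0],
    [[0, 0, 0], [0, 0, -0.0015], 0],
    [[0, 0, 0], [0, 0, -0.0015], 0],
  ],
)

```text
time: 18.65
ee_pos: [0.5614, -0.0369, -0.0229]
tcp_rot: [-90.0, -0.0, 94.9]
wrist_force: [-4.2, -0.9, 1.9]
opening: 0.0002
```

play_rows(
  moves=[
    [[0, 0, 0], [0, 0, -0.0004], 0],
    [[0, 0, 0], [0, 0, -0.0008], 0],
    [[0, 0, 0], [0, 0, -0.001], 0],
    [[0, 0, 0], [0, 0, -0.001], 0],
    [[0, 0, 0], [0, 0, -0.001], 0],
  ],
)

```text
time: 19.15
ee_pos: [0.5613, -0.0369, -0.0228]
tcp_rot: [-89.9, 0.0, 94.8]
wrist_force: [-10.8, -1.5, 4.9]
opening: 0.0002
```

```bash
python3 ctr.py v16.png; python3 - <<'E'
from h import *
c=pickle.load(open("s.pkl","rb"));im=c["img"][:,:,::-1]
cv2.imwrite("pics/v16b.png",cv2.resize(im[240:310,280:370],None,fx=8,fy=8,interpolation=cv2.INTER_CUBIC))
E
```

```text
19.15 [ 0.5613 -0.0369 -0.0228] [-0.0534  0.0263]
```

View pics/v16b.png

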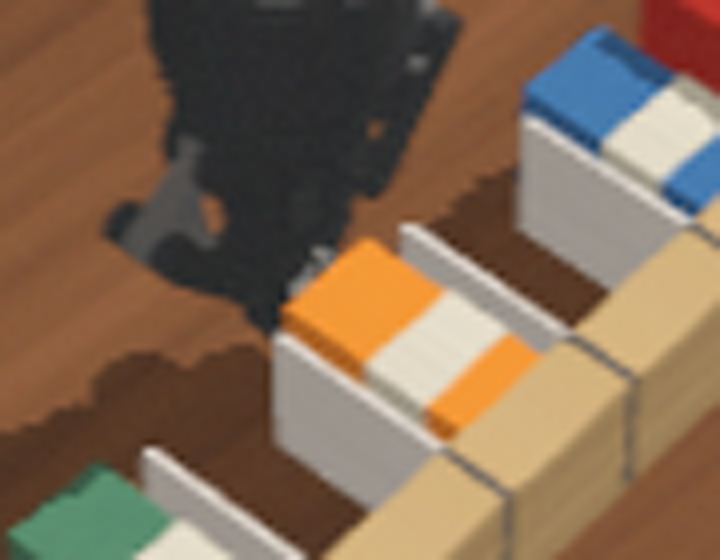

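play_rows(
  moves=[
    [[0, 0, 0], [0, 0, 0.003], 0],
    [[0, 0, 0], [0, 0, 0.01], 0],
    [[0, 0, 0], [0, 0, 0.022], 0],
    [[0, 0, 0], [0, -0.02, 0.036], 0],
    [[0, 0, 0], [0, -0.06, 0.045], 0],
  ],
)

```text
time: 19.75
ee_pos: [0.515, -0.0405, 0.035]
tcp_rot: [-89.7, -0.1, 94.9]
wrist_force: [0.8, 0.1, 0.3]
opening: -0.0002
```

play_rows(
  moves=[
    [[0, 0, 0], [0, -0.03, 0.03], 0],
    [[0, 0, 0], [0.02, -0.07, 0.06], 0],
    [[0, 0, 0], [0.05, -0.1, 0.09], 0],
    [[0, 0, 0], [0.09, -0.12, 0.1], 0],
    [[0, 0, 0], [0.13, -0.12, 0.1], 0],
  ],
)

```text
time: 20.25
ee_pos: [0.4071, 0.0814, 0.1612]
tcp_rot: [-90.4, -0.1, 94.8]
wrist_force: [1.8, 0.6, -0.5]
opening: -0.0003
```

play_rows(
  moves=[
    [[0, 0, 0], [0.04, 0, 0.01], 0],
    [[0, 0, 0], [0.08, 0, 0.02], 0],
    [[0, 0, 0], [0.12, 0, 0.03], 0],
    [[0, 0, 0], [0.15, 0, 0.03], 0],
    [[0, 0, 0], [0.16, 0, 0.03], 0],
  ],
)

```text
time: 20.75
ee_pos: [0.3632, 0.2396, 0.1572]
tcp_rot: [-90.0, -0.1, 95.0]
wrist_force: [0.4, -0.2, -0.1]
opening: 0.0
```

```bash
python3 ctr.py v17.png; python3 - <<'E'
from h import *
c=pickle.load(open("t.pkl","rb"));im=c["img"][:,:,::-1]
cv2.imwrite("pics/v17t.png",im)
cv2.imwrite("pics/v17c.png",cv2.resize(im[140:290,225:445],None,fx=3.6,fy=3.6,interpolation=cv2.INTER_CUBIC))
for n,f in(("scene","s"),("top","t")):
    a=pickle.load(open(n+"0.pkl","rb"))["img"].astype(int);b=pickle.load(open(f+".pkl","rb"))["img"].astype(int)
E
```

```text
20.75 [0.3632 0.2396 0.1572] [-0.2275  0.3186]
```

View pics/v17t.png

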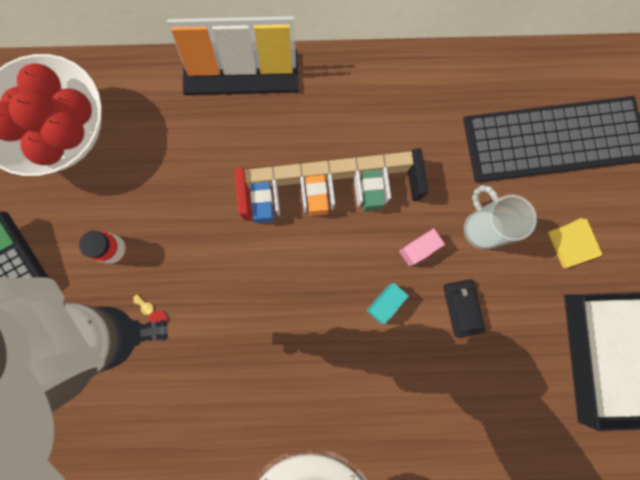

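View pics/v17c.png

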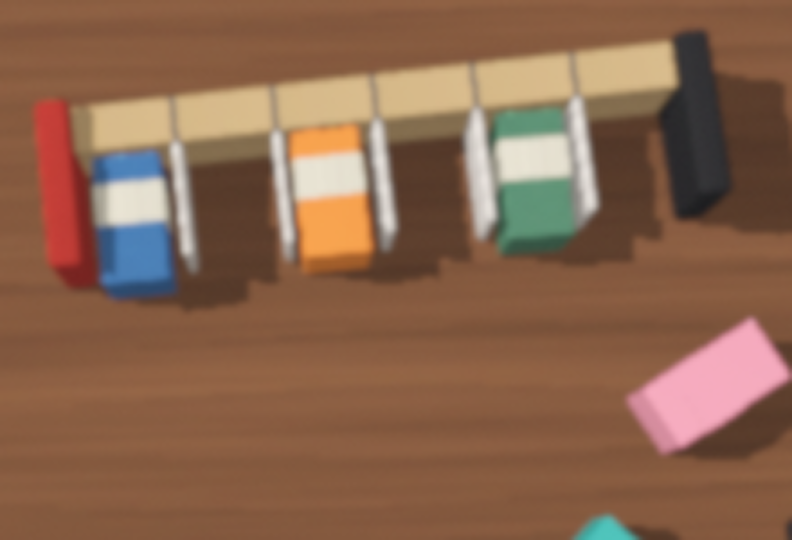

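The orange carton is square and home in the third gap from red, at crop (332,197), flush with the rail like the blue and green cartons. The pink and teal boxes, and everything else in view, are where they were.

```bash
python3 -c "
from workcell import *
print(job_done())"
```

```text
the job is handed in; nothing more can be done
None
```

The orange carton is home against the rail in the third gap from the red end, and I handed the job in at about 21 s.

- **Counting the gaps:** The red end is at the left of the rack. I slid the shut fingertip along the top of the rail behind gaps 1, 2 and 3 at about 7 N, then lifted it off over the third piece without going farther.
- **Pushing the carton:** I pushed it sideways into line with the gap, then straight in from behind. At the end the push force rose to 11 N with no further movement, which showed it was against the rail.
- **Final top view:** The carton sits square, level with the blue and green cartons. The rest of what the final top view shows had not moved by eye, and the arm was clear of everything. The calculator and the left edge of the counter were partly behind the arm, so I could not check those there.

**What disagreed:**
- **Fingertip height:** The real fingertips were about 36 mm above the reported TCP height. I saw this in the pictures, confirmed it by touching the rail, and allowed for it in every move after that.
- **Sideways push:** It turned the carton about 8° too far. The push from behind straightened it before it entered the gap.

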